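Put the filled tea tins back in the tea rack in the same order

TASK

The four tea tins have just been filled and stand in the bamboo filling tray: put them into the walnut tea rack, one tin to a bay, in the same left-to-right order as they stand in the tray (left and right as seen from the robot). So that the unlabelled teas do not get mixed up, work along the row one tin at a time, beginning with the leftmost tin, and leave the others standing in the tray until their turn. Set each tin down upright on the bay floor without dropping it, and leave the timer, scoop, milk jug and mug where they are.

Things in the scene. Friction and masses are not known exactly. Their poses are not given: they have to be found in the camera images.
- tin_tall: Tall round tinplate tea tin, 44 mm diameter, 110 mm high, closed and rigid, about 160 g. Its origin is the centre of its underside, z up its axis.
- tin_low: Low round tinplate tea tin, 56 mm diameter, 72 mm high, closed and rigid, about 120 g. Its origin is the centre of its underside, z up its axis.
- tin_square: Square tinplate tea tin, 48 x 48 mm, 92 mm high, closed and rigid, about 150 g; its x and y axes are normal to its sides, which start parallel to the tray's walls. Its origin is the centre of its underside, z up its axis.
- tin_hex: Hexagonal tinplate tea tin, 48 mm across flats, 55 mm across corners, 84 mm high, closed and rigid, about 140 g; two of its flats are normal to its x axis and its corners lie along y; it starts with its x axis along the tray's x axis, so it is gripped flat to flat across the row. Its origin is the centre of its underside, z up its axis.
- filling_tray: Light bamboo tray, fixed, 82 x 308 mm. Four 70 x 70 mm bays, centres at own y = +111 (left, seen from the robot), +37, -37, -111 mm, x = 0. Origin: centre of underside; bay floor 8, dividers 20, side walls 22, wire handles on the ends 43 mm above it. Tins start in it, one per bay, any order, within 5 mm of centre; grip across the row (own x). Slanted up to 30 degrees.
- tea_rack: Dark walnut tea rack, fixed, 82 x 308 mm. Four 70 x 70 mm bays, centres at own y = +111 (left, seen from the robot), +37, -37, -111 mm, x = 0. Origin: centre of underside; bay floor 8, dividers 20, brass side rails 22, end boards 45 mm above it. Empty at the start; on the robot's left or right, the tray on the other side. Slanted up to 30 degrees.
- timer: Bystander: white round kitchen timer, 52 mm diameter, 36 mm high, between tray and rack. Origin: centre of its underside.
- scoop: Bystander: steel spoon-shaped tea scoop, 130 mm long, lying flat between tray and rack, pointing roughly away from the robot. Origin under its middle, x along it.
- milk_jug: Bystander: small open white ceramic milk jug, 62 mm diameter plus a small handle, 75 mm high, between tray and rack at the far side. Origin: centre of its underside.
- mug: Bystander: red mug, 82 mm diameter plus handle, 92 mm high, at the back of the table. Origin: centre of its underside.
Not all that is in view belongs to the job. Leave any green look-alike of the tin_low alone. Leave any purple look-alike of the tin_tall alone.

How it is judged:
On the way, in this order (a step that is already met when the one before it is completed fails the run):
1. the leftmost tin of the filling tray stands in the leftmost bay of the tea rack while the other tins still stand in their own bays of the tray (((y of tin_tall in the frame of tea_rack between 0.096 and 0.126 m and x of tin_tall in the frame of tea_rack between -0.015 and 0.015 m and z of tin_tall in the frame of tea_rack between 0.003 and 0.013 m) or (y of tin_low in the frame of tea_rack between 0.096 and 0.126 m and x of tin_low in the frame of tea_rack between -0.015 and 0.015 m and z of tin_low in the frame of tea_rack between 0.003 and 0.013 m) or (y of tin_square in the frame of tea_rack between 0.096 and 0.126 m and x of tin_square in the frame of tea_rack between -0.015 and 0.015 m and z of tin_square in the frame of tea_rack between 0.003 and 0.013 m) or (y of tin_hex in the frame of tea_rack between 0.096 and 0.126 m and x of tin_hex in the frame of tea_rack between -0.015 and 0.015 m and z of tin_hex in the frame of tea_rack between 0.003 and 0.013 m)) and ((y of tin_tall in the frame of filling_tray between 0.022 and 0.052 m and x of tin_tall in the frame of filling_tray between -0.015 and 0.015 m and z of tin_tall in the frame of filling_tray between 0.003 and 0.013 m) or (y of tin_low in the frame of filling_tray between 0.022 and 0.052 m and x of tin_low in the frame of filling_tray between -0.015 and 0.015 m and z of tin_low in the frame of filling_tray between 0.003 and 0.013 m) or (y of tin_square in the frame of filling_tray between 0.022 and 0.052 m and x of tin_square in the frame of filling_tray between -0.015 and 0.015 m and z of tin_square in the frame of filling_tray between 0.003 and 0.013 m) or (y of tin_hex in the frame of filling_tray between 0.022 and 0.052 m and x of tin_hex in the frame of filling_tray between -0.015 and 0.015 m and z of tin_hex in the frame of filling_tray between 0.003 and 0.013 m)) and ((y of tin_tall in the frame of filling_tray between -0.052 and -0.022 m and x of tin_tall in the frame of filling_tray between -0.015 and 0.015 m and z of tin_tall in the frame of filling_tray between 0.003 and 0.013 m) or (y of tin_low in the frame of filling_tray between -0.052 and -0.022 m and x of tin_low in the frame of filling_tray between -0.015 and 0.015 m and z of tin_low in the frame of filling_tray between 0.003 and 0.013 m) or (y of tin_square in the frame of filling_tray between -0.052 and -0.022 m and x of tin_square in the frame of filling_tray between -0.015 and 0.015 m and z of tin_square in the frame of filling_tray between 0.003 and 0.013 m) or (y of tin_hex in the frame of filling_tray between -0.052 and -0.022 m and x of tin_hex in the frame of filling_tray between -0.015 and 0.015 m and z of tin_hex in the frame of filling_tray between 0.003 and 0.013 m)) and ((y of tin_tall in the frame of filling_tray between -0.126 and -0.096 m and x of tin_tall in the frame of filling_tray between -0.015 and 0.015 m and z of tin_tall in the frame of filling_tray between 0.003 and 0.013 m) or (y of tin_low in the frame of filling_tray between -0.126 and -0.096 m and x of tin_low in the frame of filling_tray between -0.015 and 0.015 m and z of tin_low in the frame of filling_tray between 0.003 and 0.013 m) or (y of tin_square in the frame of filling_tray between -0.126 and -0.096 m and x of tin_square in the frame of filling_tray between -0.015 and 0.015 m and z of tin_square in the frame of filling_tray between 0.003 and 0.013 m) or (y of tin_hex in the frame of filling_tray between -0.126 and -0.096 m and x of tin_hex in the frame of filling_tray between -0.015 and 0.015 m and z of tin_hex in the frame of filling_tray between 0.003 and 0.013 m))), for 0.2 s.
2. the first 2 tins from the left of the filling tray stand in the leftmost 2 bays of the tea rack while the other tins still stand in their own bays of the tray (((y of tin_tall in the frame of tea_rack between 0.096 and 0.126 m and x of tin_tall in the frame of tea_rack between -0.015 and 0.015 m and z of tin_tall in the frame of tea_rack between 0.003 and 0.013 m) or (y of tin_low in the frame of tea_rack between 0.096 and 0.126 m and x of tin_low in the frame of tea_rack between -0.015 and 0.015 m and z of tin_low in the frame of tea_rack between 0.003 and 0.013 m) or (y of tin_square in the frame of tea_rack between 0.096 and 0.126 m and x of tin_square in the frame of tea_rack between -0.015 and 0.015 m and z of tin_square in the frame of tea_rack between 0.003 and 0.013 m) or (y of tin_hex in the frame of tea_rack between 0.096 and 0.126 m and x of tin_hex in the frame of tea_rack between -0.015 and 0.015 m and z of tin_hex in the frame of tea_rack between 0.003 and 0.013 m)) and ((y of tin_tall in the frame of tea_rack between 0.022 and 0.052 m and x of tin_tall in the frame of tea_rack between -0.015 and 0.015 m and z of tin_tall in the frame of tea_rack between 0.003 and 0.013 m) or (y of tin_low in the frame of tea_rack between 0.022 and 0.052 m and x of tin_low in the frame of tea_rack between -0.015 and 0.015 m and z of tin_low in the frame of tea_rack between 0.003 and 0.013 m) or (y of tin_square in the frame of tea_rack between 0.022 and 0.052 m and x of tin_square in the frame of tea_rack between -0.015 and 0.015 m and z of tin_square in the frame of tea_rack between 0.003 and 0.013 m) or (y of tin_hex in the frame of tea_rack between 0.022 and 0.052 m and x of tin_hex in the frame of tea_rack between -0.015 and 0.015 m and z of tin_hex in the frame of tea_rack between 0.003 and 0.013 m)) and ((y of tin_tall in the frame of filling_tray between -0.052 and -0.022 m and x of tin_tall in the frame of filling_tray between -0.015 and 0.015 m and z of tin_tall in the frame of filling_tray between 0.003 and 0.013 m) or (y of tin_low in the frame of filling_tray between -0.052 and -0.022 m and x of tin_low in the frame of filling_tray between -0.015 and 0.015 m and z of tin_low in the frame of filling_tray between 0.003 and 0.013 m) or (y of tin_square in the frame of filling_tray between -0.052 and -0.022 m and x of tin_square in the frame of filling_tray between -0.015 and 0.015 m and z of tin_square in the frame of filling_tray between 0.003 and 0.013 m) or (y of tin_hex in the frame of filling_tray between -0.052 and -0.022 m and x of tin_hex in the frame of filling_tray between -0.015 and 0.015 m and z of tin_hex in the frame of filling_tray between 0.003 and 0.013 m)) and ((y of tin_tall in the frame of filling_tray between -0.126 and -0.096 m and x of tin_tall in the frame of filling_tray between -0.015 and 0.015 m and z of tin_tall in the frame of filling_tray between 0.003 and 0.013 m) or (y of tin_low in the frame of filling_tray between -0.126 and -0.096 m and x of tin_low in the frame of filling_tray between -0.015 and 0.015 m and z of tin_low in the frame of filling_tray between 0.003 and 0.013 m) or (y of tin_square in the frame of filling_tray between -0.126 and -0.096 m and x of tin_square in the frame of filling_tray between -0.015 and 0.015 m and z of tin_square in the frame of filling_tray between 0.003 and 0.013 m) or (y of tin_hex in the frame of filling_tray between -0.126 and -0.096 m and x of tin_hex in the frame of filling_tray between -0.015 and 0.015 m and z of tin_hex in the frame of filling_tray between 0.003 and 0.013 m))), for 0.2 s.
3. the first 3 tins from the left of the filling tray stand in the leftmost 3 bays of the tea rack while the other tins still stand in their own bays of the tray (((y of tin_tall in the frame of tea_rack between 0.096 and 0.126 m and x of tin_tall in the frame of tea_rack between -0.015 and 0.015 m and z of tin_tall in the frame of tea_rack between 0.003 and 0.013 m) or (y of tin_low in the frame of tea_rack between 0.096 and 0.126 m and x of tin_low in the frame of tea_rack between -0.015 and 0.015 m and z of tin_low in the frame of tea_rack between 0.003 and 0.013 m) or (y of tin_square in the frame of tea_rack between 0.096 and 0.126 m and x of tin_square in the frame of tea_rack between -0.015 and 0.015 m and z of tin_square in the frame of tea_rack between 0.003 and 0.013 m) or (y of tin_hex in the frame of tea_rack between 0.096 and 0.126 m and x of tin_hex in the frame of tea_rack between -0.015 and 0.015 m and z of tin_hex in the frame of tea_rack between 0.003 and 0.013 m)) and ((y of tin_tall in the frame of tea_rack between 0.022 and 0.052 m and x of tin_tall in the frame of tea_rack between -0.015 and 0.015 m and z of tin_tall in the frame of tea_rack between 0.003 and 0.013 m) or (y of tin_low in the frame of tea_rack between 0.022 and 0.052 m and x of tin_low in the frame of tea_rack between -0.015 and 0.015 m and z of tin_low in the frame of tea_rack between 0.003 and 0.013 m) or (y of tin_square in the frame of tea_rack between 0.022 and 0.052 m and x of tin_square in the frame of tea_rack between -0.015 and 0.015 m and z of tin_square in the frame of tea_rack between 0.003 and 0.013 m) or (y of tin_hex in the frame of tea_rack between 0.022 and 0.052 m and x of tin_hex in the frame of tea_rack between -0.015 and 0.015 m and z of tin_hex in the frame of tea_rack between 0.003 and 0.013 m)) and ((y of tin_tall in the frame of tea_rack between -0.052 and -0.022 m and x of tin_tall in the frame of tea_rack between -0.015 and 0.015 m and z of tin_tall in the frame of tea_rack between 0.003 and 0.013 m) or (y of tin_low in the frame of tea_rack between -0.052 and -0.022 m and x of tin_low in the frame of tea_rack between -0.015 and 0.015 m and z of tin_low in the frame of tea_rack between 0.003 and 0.013 m) or (y of tin_square in the frame of tea_rack between -0.052 and -0.022 m and x of tin_square in the frame of tea_rack between -0.015 and 0.015 m and z of tin_square in the frame of tea_rack between 0.003 and 0.013 m) or (y of tin_hex in the frame of tea_rack between -0.052 and -0.022 m and x of tin_hex in the frame of tea_rack between -0.015 and 0.015 m and z of tin_hex in the frame of tea_rack between 0.003 and 0.013 m)) and ((y of tin_tall in the frame of filling_tray between -0.126 and -0.096 m and x of tin_tall in the frame of filling_tray between -0.015 and 0.015 m and z of tin_tall in the frame of filling_tray between 0.003 and 0.013 m) or (y of tin_low in the frame of filling_tray between -0.126 and -0.096 m and x of tin_low in the frame of filling_tray between -0.015 and 0.015 m and z of tin_low in the frame of filling_tray between 0.003 and 0.013 m) or (y of tin_square in the frame of filling_tray between -0.126 and -0.096 m and x of tin_square in the frame of filling_tray between -0.015 and 0.015 m and z of tin_square in the frame of filling_tray between 0.003 and 0.013 m) or (y of tin_hex in the frame of filling_tray between -0.126 and -0.096 m and x of tin_hex in the frame of filling_tray between -0.015 and 0.015 m and z of tin_hex in the frame of filling_tray between 0.003 and 0.013 m))), for 0.2 s.
At the end, for the whole second after the job is handed in: Each of the four bays of the tea rack holds one tin, in the order the tins had in the tray: upright (within 0.1 rad), within 15 mm of the bay's centre along and across the row, standing on the bay floor (within 5 mm), at rest (((y of tin_tall in the frame of tea_rack between 0.096 and 0.126 m and x of tin_tall in the frame of tea_rack between -0.015 and 0.015 m and z of tin_tall in the frame of tea_rack between 0.003 and 0.013 m) or (y of tin_low in the frame of tea_rack between 0.096 and 0.126 m and x of tin_low in the frame of tea_rack between -0.015 and 0.015 m and z of tin_low in the frame of tea_rack between 0.003 and 0.013 m) or (y of tin_square in the frame of tea_rack between 0.096 and 0.126 m and x of tin_square in the frame of tea_rack between -0.015 and 0.015 m and z of tin_square in the frame of tea_rack between 0.003 and 0.013 m) or (y of tin_hex in the frame of tea_rack between 0.096 and 0.126 m and x of tin_hex in the frame of tea_rack between -0.015 and 0.015 m and z of tin_hex in the frame of tea_rack between 0.003 and 0.013 m)) and ((y of tin_tall in the frame of tea_rack between 0.022 and 0.052 m and x of tin_tall in the frame of tea_rack between -0.015 and 0.015 m and z of tin_tall in the frame of tea_rack between 0.003 and 0.013 m) or (y of tin_low in the frame of tea_rack between 0.022 and 0.052 m and x of tin_low in the frame of tea_rack between -0.015 and 0.015 m and z of tin_low in the frame of tea_rack between 0.003 and 0.013 m) or (y of tin_square in the frame of tea_rack between 0.022 and 0.052 m and x of tin_square in the frame of tea_rack between -0.015 and 0.015 m and z of tin_square in the frame of tea_rack between 0.003 and 0.013 m) or (y of tin_hex in the frame of tea_rack between 0.022 and 0.052 m and x of tin_hex in the frame of tea_rack between -0.015 and 0.015 m and z of tin_hex in the frame of tea_rack between 0.003 and 0.013 m)) and ((y of tin_tall in the frame of tea_rack between -0.052 and -0.022 m and x of tin_tall in the frame of tea_rack between -0.015 and 0.015 m and z of tin_tall in the frame of tea_rack between 0.003 and 0.013 m) or (y of tin_low in the frame of tea_rack between -0.052 and -0.022 m and x of tin_low in the frame of tea_rack between -0.015 and 0.015 m and z of tin_low in the frame of tea_rack between 0.003 and 0.013 m) or (y of tin_square in the frame of tea_rack between -0.052 and -0.022 m and x of tin_square in the frame of tea_rack between -0.015 and 0.015 m and z of tin_square in the frame of tea_rack between 0.003 and 0.013 m) or (y of tin_hex in the frame of tea_rack between -0.052 and -0.022 m and x of tin_hex in the frame of tea_rack between -0.015 and 0.015 m and z of tin_hex in the frame of tea_rack between 0.003 and 0.013 m)) and ((y of tin_tall in the frame of tea_rack between -0.126 and -0.096 m and x of tin_tall in the frame of tea_rack between -0.015 and 0.015 m and z of tin_tall in the frame of tea_rack between 0.003 and 0.013 m) or (y of tin_low in the frame of tea_rack between -0.126 and -0.096 m and x of tin_low in the frame of tea_rack between -0.015 and 0.015 m and z of tin_low in the frame of tea_rack between 0.003 and 0.013 m) or (y of tin_square in the frame of tea_rack between -0.126 and -0.096 m and x of tin_square in the frame of tea_rack between -0.015 and 0.015 m and z of tin_square in the frame of tea_rack between 0.003 and 0.013 m) or (y of tin_hex in the frame of tea_rack between -0.126 and -0.096 m and x of tin_hex in the frame of tea_rack between -0.015 and 0.015 m and z of tin_hex in the frame of tea_rack between 0.003 and 0.013 m)) and angle between each of tin_tall, tin_low, tin_square, tin_hex's own z axis and vertical below 0.1 rad and linear speed of each of tin_tall, tin_low, tin_square, tin_hex below 0.02 m/s and angular speed of each of tin_tall, tin_low, tin_square, tin_hex below 0.2 rad/s); the robot touches nothing.
It fails at once if a tin is tipped over (angle between any of tin_tall, tin_low, tin_square, tin_hex's own z axis and vertical above 0.7 rad).
It fails at once if a tin is dropped (falls freely faster than 0.6 m/s, about 18 mm) ((linear speed of tin_tall above 0.6 m/s and contact force between tin_tall and anything else below 0.02 N) or (linear speed of tin_low above 0.6 m/s and contact force between tin_low and anything else below 0.02 N) or (linear speed of tin_square above 0.6 m/s and contact force between tin_square and anything else below 0.02 N) or (linear speed of tin_hex above 0.6 m/s and contact force between tin_hex and anything else below 0.02 N)).
It fails at once if the timer, scoop, milk jug or mug is pushed more than 20 mm (distance of any of timer, scoop, milk_jug, mug from where it was at the start of the episode above 0.02 m).
It also fails if it takes over 109 s, if anything falls off the work surface, if the arm or the gripper's body presses on something with over 40 N, if the wrist force passes 120 N, or if a joint passes its speed limit or range.

ROBOT

A 6-joint arm with a two-finger parallel gripper is mounted at the origin on the work surface. World frame = base frame: x ahead of the robot, y to its left, z up, the work surface at z = 0. Lengths are in m, angles in rad, forces in N, time in s.
With the tool pointing down it reaches from about 0.35 to 0.775 m from the base axis. Payload 7.3 kg.
Tool frame: the origin (TCP) lies at the centre of the arm's flange, where the gripper is bolted on; the fingertips stand 178 mm ahead of it and the grasp point (between the pads) lies 159 mm ahead of it (tip_extent is the distance from the TCP to the fingertips, in m); z points along the fingers, y is the line along which they close (so a half turn about z gives the same grasp; the last joint's range is limited). The gripper opens to 92 mm and grips with 3 to 60 N. Pads are 19 mm wide; open, the fingers measure 130 mm over their backs; the gripper's body (75 mm by 190 mm) begins 47 mm behind the grasp point.
Start: joints at [1.199, 0.342, 1.524, -0, 1.275, -0.146], TCP at [0.118, 0.512, 0.405] pointing down, gripper open.
Joint ranges: [-2.53, 2.53], [-0.77, 2.02], [0.04, 2.7], [-1, 4.14], [0.28, 2.66], [-3.11, 3.11]. Speed limits (rad/s): [2.57, 2.57, 3.14, 3.14, 3.14, 3.14].

INTERFACE

Orientations are given as [roll, pitch, yaw] about the fixed x, y, z axes, in that order (R = Rz(yaw) Ry(pitch) Rx(roll)).
In Python, from cell import * gives the robot as it stands.
- The arm moves only by the tool arm_command, never from a script. Its arguments are lists of equal length, an entry for each row: "xyz": the shift along the world's x, y, z in mm, a list of three; "spin": the turn about the world's z in degrees. In form: {"xyz": [[tx, ty, tz], ...], "spin": [spin, ...]}. A call has 1 to 20 rows; each row shifts and turns the commanded pose from where the row before left it; what a row does not reach is not made up. A row lasts 1/10 s, in which the tool goes at most 50 mm and 8.59 degrees, less where a joint would pass 70% of its speed; a pose out of reach is approached as far as the arm can. A call with a gripper value outside its range is refused whole. "jaw" is the opening, from -1 (shut) to 1 (fully open), set as the call begins (left out, the last holds). The fingers move at their own pace and stop on an object; "squeeze" is the grip in N (left out, the last holds). Time passes only in rows, so rows that do not move let the fingers close. It gives the time, the measured TCP pose, the force, the opening and the grip force at its end, in the units of the state.
- observe(): the state, without advancing time (a new reading comes with each control period).
- read_camera(name): name is "scene" or "side" or "wrist"; returns a dict with "img" (400x640x3 uint8, red, green, blue), "depth" (400x640 float32, m along the optical axis (not along the pixel's ray), 0 where there is no reading), "fx", "fy", "cx", "cy" (pixels), "world_from_camera" (4x4, takes a point from camera to world coordinates). Camera axes: x right, y up, looking along -z (the intrinsics and any distortion apply to the point x, -y, -z); pixel columns grow to the right and rows downward; lengths in m; the calibration is good to about 2 mm. A picture is of the moment at which its call begins.
- hand_in(): hands the job in; it is judged then, once.
The state is a dict: "time": time; "qpos": joint angles; "qvel": joint speeds; "joint_efforts": joint torques, N m; "tool_pos": TCP position; "tool_rot": TCP orientation; "contact_force": force on the tool from outside, world axes, zero at the start; "torque": the same for the moment, N m; "opening": finger opening in m; "grip_force": force on a finger pad.
Only numpy, scipy, OpenCV 4.12 (cv2) and the standard library are available. Lean on these libraries where they do the work, as an engineer would, in place of code of your own. Each camera call takes 0.05 s, during which the arm holds its last target. There are 200 camera calls.

## Working session

There is one attempt and no reset: what is moved stays moved. The work goes in short steps, Python scripts to look and compute and a tool call to move; the robot and the scene stay as the last step left them, time stands still between calls to the robot, and variables do not carry over. Pictures are saved under pics/ and viewed, at most 14 in all, crops included, and the job is handed in when it is done.

Besides the shell and the picture viewer there is one more tool, called after ">>>" by a JSON object that holds its "fn" and its "kwargs", one argument or row to a line. arm_command: Moves the arm, as the interface text tells. Its arguments: {"type":"object","properties":{"xyz":{"type":"array","items":{"type":"array","items":{"type":"number"}}},"spin":{"type":"array","items":{"type":"number"}},"jaw":{"type":"number"},"squeeze":{"type":"number"}},"required":["xyz","spin"]}

```bash
mkdir -p pics
cat > h.py <<'E'
from cell import *
import numpy as np, cv2
def cloud(c):
    d=c["depth"]; v,u=np.mgrid[:400,:640]
    p=np.stack([(u-c["cx"])/c["fx"]*d,-(v-c["cy"])/c["fy"]*d,-d,np.ones_like(d)],-1)
    return (p@np.array(c["world_from_camera"]).T)[...,:3]
def save(c,n): cv2.imwrite("pics/"+n+".png",c["img"][...,::-1])
E
python3 - <<'E'
from h import *
o=observe(); print(o)
for n in("scene","side"):
    c=read_camera(n); save(c,n); np.savez(n,**c); print(n,np.round(c["world_from_camera"],3).tolist(),c["fx"],c.keys())
E
```

```text
{'time': 0.0, 'qpos': array([ 1.19900130e+00,  3.42744313e-01,  1.52503484e+00,  3.62356911e-05,
        1.27537583e+00, -1.45990317e-01]), 'qvel': array([ 1.68525241e-04, -9.86255427e-04,  7.14914565e-05, -1.54736917e-04,
        1.36511787e-04,  4.76616859e-04]), 'joint_efforts': array([ 1.45920269e-03, -4.31238449e+01, -2.44223267e+01,  7.19418470e-02,
        5.59475936e-02, -1.66351938e-04]), 'tool_pos': array([0.11746242, 0.51155462, 0.40402731]), 'tool_rot': array([-3.14005198e+00, -2.61556538e-04,  2.91577716e+00]), 'contact_force': array([ 0.4468702 ,  0.46725265, -0.45138026]), 'torque': array([ 0.00269736, -0.01505424, -0.03084482]), 'grip_force': 0.0, 'opening': 0.09142177579926669}
scene [[0.655, -0.525, 0.544, 1.282], [0.756, 0.453, -0.473, -0.644], [0.002, 0.721, 0.693, 0.992], [0.0, 0.0, 0.0, 1.0]] 515.1987578396357 dict_keys(['img', 'depth', 'fx', 'fy', 'cx', 'cy', 'world_from_camera'])
side [[0.996, 0.05, -0.08, 0.47], [-0.093, 0.642, -0.761, -0.827], [0.013, 0.765, 0.644, 0.732], [0.0, 0.0, 0.0, 1.0]] 403.85540484414645 dict_keys(['img', 'depth', 'fx', 'fy', 'cx', 'cy', 'world_from_camera'])
```

View pics/scene.png

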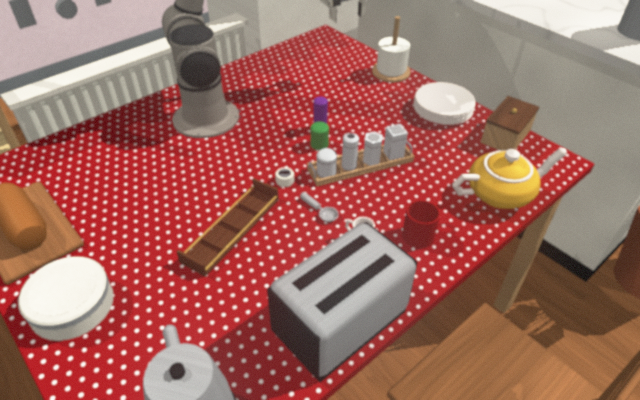

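View pics/side.png

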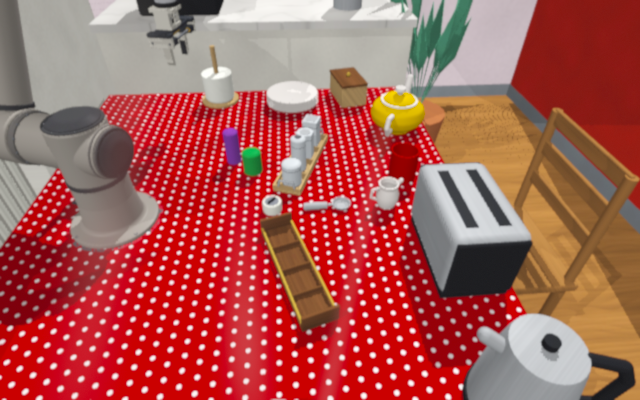

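The tray is on the left, at scene (360,155), with the low tin nearest the rack at (327,162). The rack is on the right, at scene (230,228). The timer (285,177), scoop (320,207) and jug stand between them. Next I measure with the depth images.

Run:
```python
from h import *
P=[];C=[]
for n in("scene","side"):
    c=dict(np.load(n+".npz")); p=cloud(c); m=(c["depth"]>0); P.append(p[m]); C.append(c["img"][m])
    q=p[m]; t=q[(abs(q[:,2])<.008)&(q[:,0]>.3)&(q[:,0]<.8)&(abs(q[:,1])<.4)]; print(n,"table z",np.median(t[:,2]))
# height/colour maps top-down 1mm px, x 0.2..0.85 down->up, y .5..-.5
for k in (0,1):
    H=np.full((600,1000),-1.);I=np.zeros((600,1000,3),np.uint8)
    p,c=P[k],C[k]; o=np.argsort(p[:,2]); p=p[o];c=c[o]
    i=np.round((.85-p[:,0])*1000).astype(int); j=np.round((.5-p[:,1])*1000).astype(int)
    ok=(i>=0)&(i<600)&(j>=0)&(j<1000)&(p[:,2]<.2)&(p[:,2]>-.02)
    for a,b,cc in zip(i[ok],j[ok],c[ok]): cv2.circle(I,(int(b),int(a)),1,cc[::-1].tolist(),-1)
    cv2.imwrite(f"pics/top{k}.png",cv2.resize(I,(800,480)))
    # clusters
    s=(p[:,2]>.06)&(p[:,2]<.135)&(p[:,0]>.25)&(p[:,0]<.8)&(abs(p[:,1])<.45)
    M=np.zeros((600,1000),np.uint8); M[i[ok&s],j[ok&s]]=255; M=cv2.morphologyEx(M,cv2.MORPH_CLOSE,np.ones((5,5)))
    n,L,st,ce=cv2.connectedComponentsWithStats(M)
    for l in range(1,n):
        if st[l,4]<80: continue
        z=[]; sel=ok&s; idx=np.where(sel)[0]; idx=idx[L[i[idx],j[idx]]==l]
        zt=np.percentile(p[idx,2],97); tp=idx[p[idx,2]>zt-.006]
        print(k,"top z",zt.round(4),"bbox mid",((p[tp,:2].min(0)+p[tp,:2].max(0))/2).round(4),"ext",np.ptp(p[tp,:2],axis=0).round(3),"n",len(tp),c[tp].mean(0).round())
```

```text
scene table z 0.0001493360900151064
side table z 1.8390073729168677e-05
0 top z 0.1176 bbox mid [0.7931 0.4004] ext [0.014 0.021] n 22 [219. 182. 110.]
0 top z 0.1028 bbox mid [0.7875 0.3072] ext [0.019 0.035] n 35 [230. 217. 206.]
0 top z 0.0935 bbox mid [0.7763 0.1372] ext [0.044 0.066] n 69 [162.  48.  48.]
0 top z 0.0933 bbox mid [0.7855 0.0928] ext [0.028 0.015] n 23 [144.  41.  41.]
0 top z 0.0771 bbox mid [0.7188 0.0035] ext [0.047 0.046] n 60 [220. 190. 181.]
0 top z 0.1035 bbox mid [0.5354 0.3121] ext [0.058 0.054] n 141 [201. 195. 192.]
0 top z 0.0948 bbox mid [0.5112 0.2476] ext [0.052 0.052] n 151 [208. 202. 199.]
0 top z 0.1199 bbox mid [0.4885 0.1763] ext [0.039 0.032] n 79 [181. 171. 171.]
0 top z 0.0831 bbox mid [0.4702 0.1074] ext [0.047 0.049] n 135 [224. 223. 222.]
0 top z 0.0746 bbox mid [0.3501 0.184 ] ext [0.047 0.05 ] n 121 [ 89. 155.  86.]
0 top z 0.1116 bbox mid [0.294  0.2381] ext [0.036 0.037] n 62 [138.  69. 153.]
1 top z 0.1195 bbox mid [0.7947 0.4   ] ext [0.011 0.037] n 16 [232. 197.   4.]
1 top z 0.105 bbox mid [0.7856 0.3808] ext [0.027 0.047] n 31 [2
[... 437 characters left out ...]
mid [ 0.7161 -0.0083] ext [0.041 0.037] n 37 [215. 208. 205.]
1 top z 0.1017 bbox mid [0.5502 0.3103] ext [0.023 0.026] n 21 [205. 208. 211.]
1 top z 0.1021 bbox mid [0.5283 0.3024] ext [0.043 0.024] n 51 [207. 209. 213.]
1 top z 0.0937 bbox mid [0.5198 0.2311] ext [0.022 0.013] n 22 [205. 210. 213.]
1 top z 0.0951 bbox mid [0.5165 0.2514] ext [0.018 0.032] n 25 [207. 210. 213.]
1 top z 0.1189 bbox mid [0.4868 0.1735] ext [0.04  0.031] n 73 [202. 204. 208.]
1 top z 0.0816 bbox mid [0.4659 0.1083] ext [0.05 0.05] n 147 [227. 229. 233.]
1 top z 0.0736 bbox mid [0.3491 0.1771] ext [0.049 0.032] n 82 [ 26. 183.  84.]
1 top z 0.1107 bbox mid [0.2871 0.2361] ext [0.036 0.033] n 62 [157.  72. 187.]
```

View pics/top1.png

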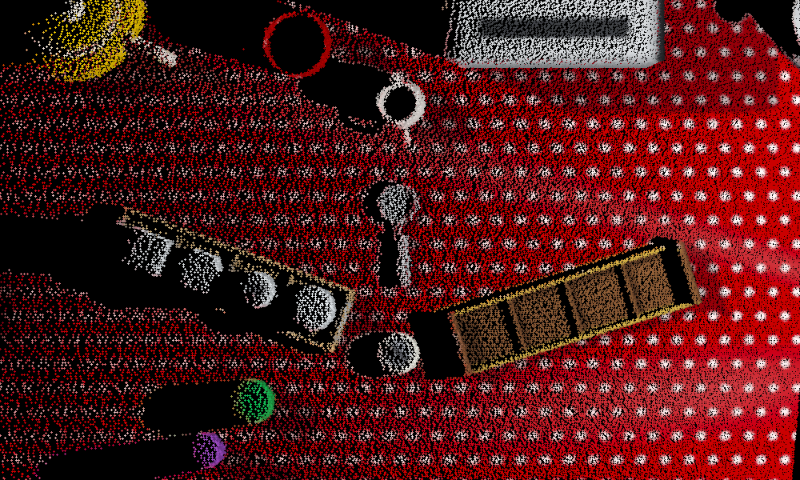

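Tray order, left to right: square (0.535, 0.312), hex (0.511, 0.248), tall (0.487, 0.175), low (0.468, 0.108). The tray slants by about -18° and the rack by about +16°. The rack's leftmost bay is the one next to the timer. I move above the tray for a wrist view.

>>> {"fn": "arm_command", "kwargs": {
  "xyz": [
    [32, -25, 0],
    [32, -25, 0],
    [32, -25, 0],
    [32, -25, 0],
    [32, -25, 0],
    [32, -25, 0],
    [32, -25, 0],
    [32, -25, 0],
    [32, -25, 0],
    [32, -25, 0],
    [32, -25, 0],
    [32, -25, 0],
    [0, 0, 0],
    [0, 0, 0]
  ],
  "spin": [-8, -8, -8, -8, -8, -8, -8, -8, -8, -8, -8, -7, 0, 0]
}}

```text
time: 1.5
tool_pos: [0.5018, 0.2111, 0.404]
tool_rot: [-3.14, 0.001, 1.257]
contact_force: [0.2, 0.4, 0.2]
opening: 0.0921
grip_force: 0.0
```

Run:
```python
from h import *
o=observe(); print(o["time"],o["tool_pos"],o["tool_rot"])
c=read_camera("wrist"); save(c,"w1"); np.savez("w1",**c); print(c["world_from_camera"].round(3).tolist())
# rack + tray fit from static cams
from scipy.optimize import least_squares
for n in("scene","side"):
    d=dict(np.load(n+".npz")); p=cloud(d); s=(d["depth"]>0)
    for nm,ylo,yhi,xlo,xhi in(("rack",-.4,-.03,.36,.6),("tray",.05,.42,.38,.63)):
        m=s&(p[...,2]>.010)&(p[...,2]<.055)&(p[...,0]>xlo)&(p[...,0]<xhi)&(p[...,1]>ylo)&(p[...,1]<yhi)
        M=cv2.morphologyEx(m.astype(np.uint8),cv2.MORPH_CLOSE,np.ones((7,7)))
        k,L,st,ce=cv2.connectedComponentsWithStats(M); l=1+np.argmax(st[1:,4])
        q=p[m&(L==l)][:,:2].astype(np.float32)
        print(n,nm,cv2.minAreaRect(q*1000))
```

```text
1.5 [0.50182128 0.21105577 0.40401751] [-3.14013345e+00  6.68290144e-04  1.25689454e+00]
[[0.951, 0.297, 0.084, 0.524], [-0.309, 0.915, 0.259, 0.281], [0.0, -0.273, 0.962, 0.385], [0.0, 0.0, 0.0, 1.0]]
scene rack ((466.4576721191406, -217.42822265625), (86.00228118896484, 311.453857421875), 17.21173667907715)
scene tray ((502.04815673828125, 214.64077758789062), (314.8971252441406, 89.50566864013672), 69.43647003173828)
side rack ((465.69305419921875, -216.75526428222656), (82.48297119140625, 310.4697570800781), 17.318918228149414)
side tray ((500.57171630859375, 214.79855346679688), (311.9826965332031, 83.52523803710938), 69.82868957519531)
```

View pics/w1.png

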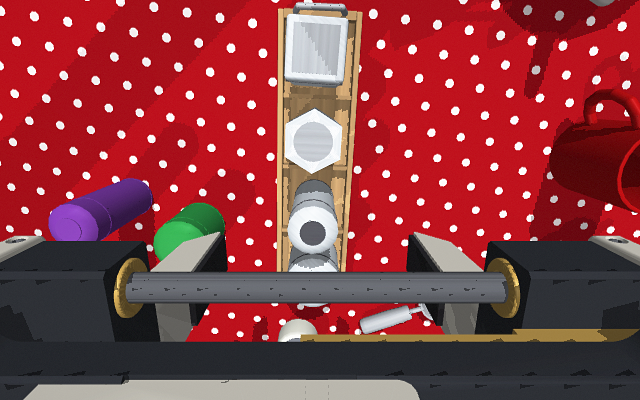

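The wrist view shows the square tin at (316,49), the hex at (314,140) and the tall tin at (312,232), all standing in the tray. The low tin is partly hidden at (312,280). I measure their tops from this view.

Run:
```python
from h import *
d=dict(np.load("w1.npz")); p=cloud(d); s=d["depth"]>0
for nm,(u,v),z in(("square",(316,49),.1),("hex",(314,140),.092),("tall",(312,228),.118)):
    zz=np.median(p[v-3:v+4,u-3:u+4,2]); m=s&(abs(p[...,2]-zz)<.004)
    k,L,st,ce=cv2.connectedComponentsWithStats(m.astype(np.uint8)); q=p[L==L[v,u]][:,:2].astype(np.float32)*1000
    print(nm,zz,len(q),cv2.minAreaRect(q),cv2.minEnclosingCircle(q), (q.mean(0)))
# tray floor+walls
m=s&(p[...,2]>.012)&(p[...,2]<.03)&(p[...,0]>.38)&(p[...,0]<.63)&(p[...,1]>.1)&(p[...,1]<.42)
q=p[m][:,:2].astype(np.float32)*1000; print("tray",cv2.minAreaRect(q))
```

```text
square 0.10177374797729333 4022 ((535.6940307617188, 318.6391296386719), (48.072654724121094, 47.93128967285156), 67.87889099121094) ((535.5198974609375, 318.60675048828125), 32.35432434082031) [535.76135 318.82062]
hex 0.09412365994294697 2744 ((511.13385009765625, 250.46543884277344), (54.306697845458984, 47.822505950927734), 70.60139465332031) ((510.9487609863281, 250.76800537109375), 27.386341094970703) [511.19104 251.08232]
tall 0.1197969375783769 1428 ((488.3311462402344, 181.4598388671875), (38.58422088623047, 37.50946044921875), 40.25466537475586) ((488.05523681640625, 181.77996826171875), 19.670650482177734) [488.56912 182.26627]
tray ((505.5770568847656, 229.2203369140625), (280.7677001953125, 82.21710205078125), 69.84269714355469)
```

>>> {"fn": "arm_command", "kwargs": {
  "xyz": [
    [9, 26, 0],
    [9, 27, 0],
    [8, 26, 0],
    [8, 27, 0],
    [0, 0, -30],
    [0, 0, -30],
    [0, 0, -30],
    [0, 0, -30],
    [0, 0, -30],
    [0, 0, -20],
    [0, 0, -10],
    [0, 0, 0],
    [0, 0, 0]
  ],
  "spin": [-1, -1, 0, 0, 0, 0, 0, 0, 0, 0, 0, 0, 0],
  "jaw": 1,
  "squeeze": 20
}}

```text
time: 2.85
tool_pos: [0.5354, 0.3183, 0.2258]
tool_rot: [3.14, -0.001, 1.224]
contact_force: [1.1, 0.6, 0.7]
opening: 0.0919
grip_force: 0.0
```

>>> {"fn": "arm_command", "kwargs": {
  "xyz": [
    [0, 0, 0],
    [0, 0, 0],
    [0, 0, 0],
    [0, 0, 0],
    [0, 0, 0],
    [0, 0, 0],
    [0, 0, 0],
    [0, 0, 0]
  ],
  "spin": [0, 0, 0, 0, 0, 0, 0, 0],
  "jaw": -1,
  "squeeze": 20
}}

```text
time: 3.65
tool_pos: [0.5355, 0.3177, 0.2247]
tool_rot: [3.142, 0.0, 1.223]
contact_force: [-0.5, -0.3, 1.4]
opening: 0.0481
grip_force: 19.8
```

>>> {"fn": "arm_command", "kwargs": {
  "xyz": [
    [0, 0, 15],
    [0, 0, 25],
    [0, 0, 30],
    [0, 0, 30],
    [0, 0, 25],
    [0, 0, 5],
    [-8, -35, 0],
    [-8, -36, 0],
    [-9, -36, 0],
    [-8, -36, 0],
    [-9, -36, 0],
    [-9, -36, 0],
    [-9, -36, 0],
    [-9, -36, 0],
    [-8, -36, 0],
    [-8, -36, 0],
    [-9, -35, 0],
    [-8, -35, 0],
    [0, 0, 0],
    [0, 0, 0]
  ],
  "spin": [0, 0, 0, 0, 0, 0, 3, 3, 3, 3, 3, 3, 3, 3, 3, 3, 3, 4, 0, 0]
}}

```text
time: 5.65
tool_pos: [0.4331, -0.1117, 0.3537]
tool_rot: [-3.14, -0.002, 1.866]
contact_force: [0.2, -0.1, -1.3]
opening: 0.0484
grip_force: 19.8
```

Run:
```python
from h import *
o=observe(); print(o["time"],o["tool_pos"],np.degrees(o["tool_rot"]),o["opening"],o["grip_force"])
c=read_camera("scene"); cv2.imwrite("pics/s2.png",cv2.resize(c["img"][100:300,120:440,::-1],(800,500)))
```

```text
5.65 [ 0.43312101 -0.11169949  0.35373785] [-1.79931631e+02 -9.12236925e-02  1.06887597e+02] 0.04840036815330992 19.790158867836
```

View pics/s2.png

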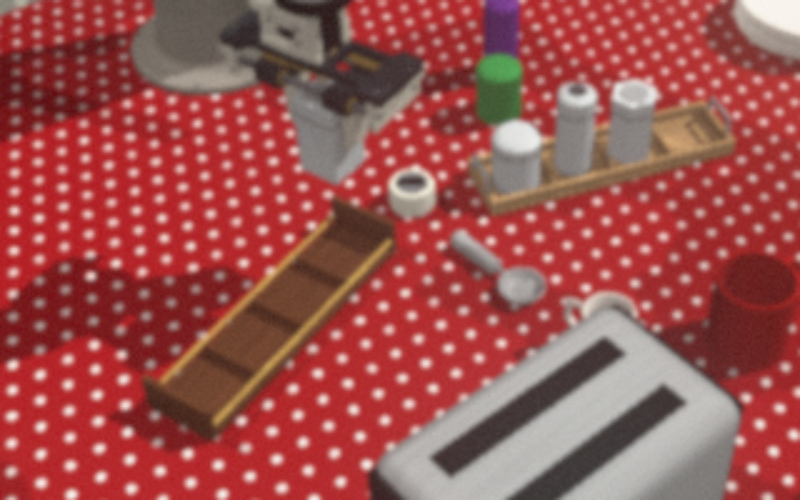

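The square tin is held upright (crop (330,140)) above the rack's left bay, and the other three still stand in the tray. I lower it.

>>> {"fn": "arm_command", "kwargs": {
  "xyz": [
    [0, 0, -20],
    [0, 0, -30],
    [0, 0, -30],
    [0, 0, -25],
    [0, 0, -10],
    [0, 0, -6],
    [0, 0, -4],
    [0, 0, -2],
    [0, 0, -1],
    [0, 0, 0],
    [0, 0, 0]
  ],
  "spin": [0, 0, 0, 0, 0, 0, 0, 0, 0, 0, 0]
}}

```text
time: 6.8
tool_pos: [0.4336, -0.1114, 0.2272]
tool_rot: [3.141, 0.001, 1.868]
contact_force: [-0.0, 0.4, -0.9]
opening: 0.0484
grip_force: 19.8
```

>>> {"fn": "arm_command", "kwargs": {
  "xyz": [
    [0, 0, -1],
    [0, 0, -1],
    [0, 0, -1],
    [0, 0, 0]
  ],
  "spin": [0, 0, 0, 0]
}}

```text
time: 7.2
tool_pos: [0.4335, -0.1114, 0.2247]
tool_rot: [3.141, 0.001, 1.869]
contact_force: [-2.9, 1.6, 10.5]
opening: 0.0485
grip_force: 19.8
```

>>> {"fn": "arm_command", "kwargs": {
  "xyz": [
    [0, 0, 0],
    [0, 0, 0],
    [0, 0, 0],
    [0, 0, 0],
    [0, 0, 0],
    [0, 0, 15],
    [0, 0, 25],
    [0, 0, 30],
    [0, 0, 30],
    [0, 0, 30]
  ],
  "spin": [0, 0, 0, 0, 0, 0, 0, 0, 0, 0],
  "jaw": 1
}}

```text
time: 8.2
tool_pos: [0.4333, -0.1112, 0.3549]
tool_rot: [-3.141, -0.0, 1.869]
contact_force: [0.8, 0.5, 0.3]
opening: 0.0918
grip_force: 0.0
```

>>> {"fn": "arm_command", "kwargs": {
  "xyz": [
    [7, 36, 0],
    [8, 36, 0],
    [8, 36, 0],
    [8, 36, 0],
    [8, 36, 0],
    [8, 36, 0],
    [8, 36, 0],
    [8, 36, 0],
    [8, 36, 0],
    [7, 36, 0],
    [0, 0, 0],
    [0, 0, 0]
  ],
  "spin": [-4, -4, -4, -4, -4, -4, -4, -3, -3, -3, 0, 0]
}}

```text
time: 9.4
tool_pos: [0.5112, 0.2492, 0.3531]
tool_rot: [-3.141, 0.001, 1.225]
contact_force: [0.1, -1.2, 0.3]
opening: 0.0916
grip_force: 0.0
```

Run:
```python
from h import *
c=read_camera("side"); cv2.imwrite("pics/s3.png",cv2.resize(c["img"][90:340,200:440,::-1],(576,600)))
p=cloud(c); q=p[(c["depth"]>0)]
for n,x,y in(("sq",.433,-.111),("hex",.511,.249),("tall",.488,.179),("low",.468,.109)):
    t=q[(abs(q[:,0]-x)<.045)&(abs(q[:,1]-y)<.035)&(q[:,2]>.05)&(q[:,2]<.13)]
    if len(t):
        t=t[t[:,2]>np.percentile(t[:,2],95)-.006]; print(n,t.max(0).round(3),t.min(0).round(3))
```

```text
sq [ 0.461 -0.083  0.103] [ 0.407 -0.139  0.096]
hex [0.538 0.275 0.095] [0.485 0.224 0.088]
tall [0.507 0.198 0.121] [0.469 0.158 0.113]
low [0.491 0.131 0.083] [0.438 0.084 0.075]
```

View pics/s3.png

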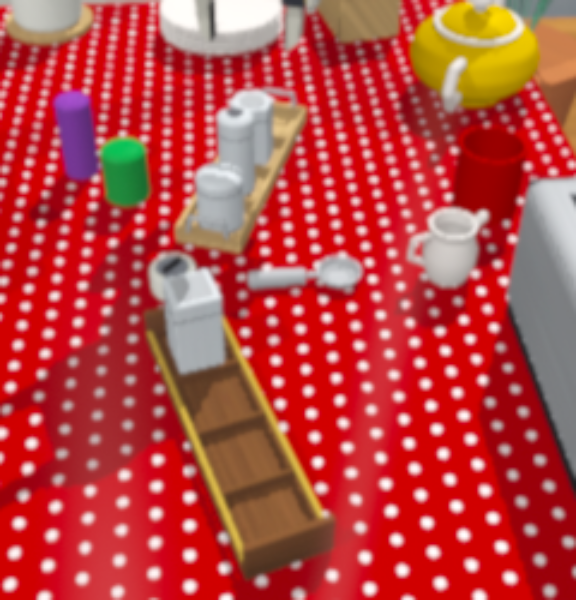

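The square tin stands in the rack's left bay (crop (195,320)), and hex, tall and low are still in the tray. Next the hex.

>>> {"fn": "arm_command", "kwargs": {
  "xyz": [
    [0, 0, -20],
    [0, 0, -30],
    [0, 0, -30],
    [0, 0, -20],
    [0, 0, -12],
    [0, 0, -8],
    [0, 0, 0],
    [0, 0, 0]
  ],
  "spin": [0, 0, 0, 0, 0, 0, 0, 0]
}}

```text
time: 10.25
tool_pos: [0.5119, 0.2485, 0.2346]
tool_rot: [3.14, -0.001, 1.223]
contact_force: [-0.2, -0.3, 0.5]
opening: 0.0921
grip_force: 0.0
```

>>> {"fn": "arm_command", "kwargs": {
  "xyz": [
    [0, 0, 0],
    [0, 0, 0],
    [0, 0, 0],
    [0, 0, 0],
    [0, 0, 0],
    [0, 0, 0],
    [0, 0, 0],
    [0, 0, 0]
  ],
  "spin": [0, 0, 0, 0, 0, 0, 0, 0],
  "jaw": -1
}}

```text
time: 11.05
tool_pos: [0.5115, 0.2487, 0.2337]
tool_rot: [-3.142, 0.0, 1.223]
contact_force: [-1.6, -0.3, 0.0]
opening: 0.0477
grip_force: 20.0
```

>>> {"fn": "arm_command", "kwargs": {
  "xyz": [
    [0, 0, 15],
    [0, 0, 25],
    [0, 0, 30],
    [0, 0, 30],
    [0, 0, 25],
    [0, 0, 10],
    [-4, -35, 0],
    [-5, -36, 0],
    [-5, -36, 0],
    [-5, -36, 0],
    [-5, -36, 0],
    [-5, -36, 0],
    [-5, -36, 0],
    [-5, -36, 0],
    [-5, -36, 0],
    [-4, -36, 0],
    [-4, -36, 0],
    [-4, -35, 0],
    [0, 0, 0],
    [0, 0, 0]
  ],
  "spin": [0, 0, 0, 0, 0, 0, 3, 3, 3, 3, 3, 3, 3, 3, 3, 3, 3, 4, 0, 0]
}}

```text
time: 13.05
tool_pos: [0.4552, -0.1817, 0.3678]
tool_rot: [-3.141, -0.002, 1.866]
contact_force: [-0.2, 0.2, -0.1]
opening: 0.0479
grip_force: 20.0
```

>>> {"fn": "arm_command", "kwargs": {
  "xyz": [
    [0, 0, -20],
    [0, 0, -30],
    [0, 0, -30],
    [0, 0, -27],
    [0, 0, -13],
    [0, 0, -6],
    [0, 0, -4],
    [0, 0, -2],
    [0, 0, 0],
    [0, 0, 0]
  ],
  "spin": [0, 0, 0, 0, 0, 0, 0, 0, 0, 0]
}}

```text
time: 14.05
tool_pos: [0.4557, -0.1813, 0.2374]
tool_rot: [3.141, 0.001, 1.869]
contact_force: [-0.4, -0.3, -0.1]
opening: 0.0479
grip_force: 20.0
```

>>> {"fn": "arm_command", "kwargs": {
  "xyz": [
    [0, 0, -1],
    [0, 0, -1],
    [0, 0, -1],
    [0, 0, -1],
    [0, 0, 0],
    [0, 0, 0]
  ],
  "spin": [0, 0, 0, 0, 0, 0]
}}

```text
time: 14.65
tool_pos: [0.4555, -0.1814, 0.2336]
tool_rot: [3.141, 0.001, 1.869]
contact_force: [-3.9, 1.1, 9.7]
opening: 0.0476
grip_force: 20.0
```

>>> {"fn": "arm_command", "kwargs": {
  "xyz": [
    [0, 0, 0],
    [0, 0, 0],
    [0, 0, 0],
    [0, 0, 0],
    [0, 0, 0],
    [0, 0, 15],
    [0, 0, 25],
    [0, 0, 30],
    [0, 0, 30],
    [0, 0, 30]
  ],
  "spin": [0, 0, 0, 0, 0, 0, 0, 0, 0, 0],
  "jaw": 1
}}

```text
time: 15.65
tool_pos: [0.4554, -0.1812, 0.3639]
tool_rot: [-3.142, -0.0, 1.869]
contact_force: [0.3, -1.1, 0.4]
opening: 0.0919
grip_force: 0.0
```

>>> {"fn": "arm_command", "kwargs": {
  "xyz": [
    [3, 36, 0],
    [3, 36, 0],
    [3, 36, 0],
    [3, 36, 0],
    [4, 36, 0],
    [4, 36, 0],
    [3, 36, 0],
    [3, 36, 0],
    [3, 36, 0],
    [3, 36, 0],
    [0, 0, 0],
    [0, 0, 0]
  ],
  "spin": [-4, -4, -4, -4, -4, -4, -4, -3, -3, -3, 0, 0]
}}

```text
time: 16.85
tool_pos: [0.4873, 0.1792, 0.3624]
tool_rot: [-3.141, 0.001, 1.225]
contact_force: [-0.3, -0.1, 0.2]
opening: 0.0919
grip_force: 0.0
```

```bash
cat > chk.py <<'E'
from h import *
import sys
c=read_camera("side"); save(c,sys.argv[1]); p=cloud(c); q=p[(c["depth"]>0)]
for n,x,y in(("b1",.433,-.111),("b2",.455,-.182),("b3",.477,-.252),("b4",.499,-.323),("tall",.488,.179),("low",.465,.109)):
    t=q[(abs(q[:,0]-x)<.045)&(abs(q[:,1]-y)<.035)&(q[:,2]>.05)&(q[:,2]<.13)]
    if len(t)>20:
        t=t[t[:,2]>np.percentile(t[:,2],95)-.006]; print(n,((t.max(0)+t.min(0))/2).round(4),np.ptp(t,axis=0).round(3),t[:,2].max())
E
python3 chk.py s4
```

```text
b1 [ 0.4342 -0.1127  0.0993] [0.054 0.057 0.007] 0.10281744521812686
b2 [ 0.4558 -0.1811  0.0919] [0.051 0.055 0.008] 0.09590901781539751
tall [0.4868 0.1772 0.117 ] [0.04  0.04  0.008] 0.12115654849934054
low [0.4635 0.1079 0.0786] [0.051 0.05  0.007] 0.08226339391842219
```

>>> {"fn": "arm_command", "kwargs": {
  "xyz": [
    [0, 0, -20],
    [0, 0, -30],
    [0, 0, -30],
    [0, 0, -20],
    [0, 0, -12],
    [0, 0, -8],
    [0, 0, 0],
    [0, 0, 0]
  ],
  "spin": [0, 0, 0, 0, 0, 0, 0, 0]
}}

```text
time: 17.7
tool_pos: [0.4879, 0.1785, 0.2435]
tool_rot: [3.14, -0.001, 1.222]
contact_force: [-0.9, 0.7, 0.0]
opening: 0.0916
grip_force: 0.0
```

>>> {"fn": "arm_command", "kwargs": {
  "xyz": [
    [0, 0, 0],
    [0, 0, 0],
    [0, 0, 0],
    [0, 0, 0],
    [0, 0, 0],
    [0, 0, 0],
    [0, 0, 0],
    [0, 0, 0]
  ],
  "spin": [0, 0, 0, 0, 0, 0, 0, 0],
  "jaw": -1
}}

```text
time: 18.5
tool_pos: [0.4875, 0.1787, 0.2427]
tool_rot: [3.142, 0.0, 1.223]
contact_force: [-0.5, 0.8, -0.3]
opening: 0.0438
grip_force: 20.0
```

>>> {"fn": "arm_command", "kwargs": {
  "xyz": [
    [0, 0, 15],
    [0, 0, 25],
    [0, 0, 30],
    [0, 0, 30],
    [0, 0, 25],
    [0, 0, 10],
    [0, -35, 0],
    [-1, -36, 0],
    [-1, -36, 0],
    [-1, -36, 0],
    [-1, -36, 0],
    [-1, -36, 0],
    [-1, -36, 0],
    [-1, -36, 0],
    [-1, -36, 0],
    [-1, -36, 0],
    [-1, -36, 0],
    [0, -36, 0],
    [0, 0, 0],
    [0, 0, 0]
  ],
  "spin": [0, 0, 0, 0, 0, 0, 3, 3, 3, 3, 3, 3, 3, 3, 3, 3, 3, 4, 0, 0]
}}

```text
time: 20.5
tool_pos: [0.4771, -0.2528, 0.3763]
tool_rot: [-3.14, -0.002, 1.866]
contact_force: [0.3, 0.4, -1.9]
opening: 0.044
grip_force: 20.0
```

>>> {"fn": "arm_command", "kwargs": {
  "xyz": [
    [0, 0, -20],
    [0, 0, -30],
    [0, 0, -30],
    [0, 0, -27],
    [0, 0, -13],
    [0, 0, -6],
    [0, 0, -4],
    [0, 0, -2],
    [0, 0, 0],
    [0, 0, 0]
  ],
  "spin": [0, 0, 0, 0, 0, 0, 0, 0, 0, 0]
}}

```text
time: 21.5
tool_pos: [0.4777, -0.2524, 0.2464]
tool_rot: [3.141, 0.001, 1.869]
contact_force: [0.4, -0.2, -1.7]
opening: 0.0438
grip_force: 20.0
```

>>> {"fn": "arm_command", "kwargs": {
  "xyz": [
    [0, 0, -1],
    [0, 0, -1],
    [0, 0, -1],
    [0, 0, -1],
    [0, 0, 0],
    [0, 0, 0]
  ],
  "spin": [0, 0, 0, 0, 0, 0]
}}

```text
time: 22.1
tool_pos: [0.4775, -0.2524, 0.2427]
tool_rot: [3.141, 0.001, 1.869]
contact_force: [-2.4, 0.5, 5.9]
opening: 0.0435
grip_force: 20.0
```

>>> {"fn": "arm_command", "kwargs": {
  "xyz": [
    [0, 0, 0],
    [0, 0, 0],
    [0, 0, 0],
    [0, 0, 0],
    [0, 0, 0],
    [0, 0, 15],
    [0, 0, 25],
    [0, 0, 30],
    [0, 0, 30],
    [0, 0, 30]
  ],
  "spin": [0, 0, 0, 0, 0, 0, 0, 0, 0, 0],
  "jaw": 1
}}

```text
time: 23.1
tool_pos: [0.4774, -0.2522, 0.3729]
tool_rot: [-3.142, -0.0, 1.869]
contact_force: [0.7, -0.4, 0.3]
opening: 0.0918
grip_force: 0.0
```

>>> {"fn": "arm_command", "kwargs": {
  "xyz": [
    [-1, 36, 0],
    [-1, 36, 0],
    [-1, 36, 0],
    [-1, 36, 0],
    [-1, 36, 0],
    [-2, 37, 0],
    [-2, 36, 0],
    [-2, 36, 0],
    [-1, 36, 0],
    [-1, 36, 0],
    [0, 0, 0],
    [0, 0, 0]
  ],
  "spin": [-4, -4, -4, -4, -4, -4, -4, -3, -3, -3, 0, 0]
}}

```text
time: 24.3
tool_pos: [0.4644, 0.1092, 0.3717]
tool_rot: [3.142, 0.0, 1.226]
contact_force: [-0.0, 0.5, 0.1]
opening: 0.0919
grip_force: 0.0
```

```bash
python3 chk.py s5
```

```text
b1 [ 0.4341 -0.1118  0.0999] [0.054 0.056 0.008] 0.10382543270078748
b2 [ 0.4558 -0.1806  0.0919] [0.051 0.054 0.007] 0.09563596075017089
b3 [ 0.477  -0.2519  0.1167] [0.042 0.04  0.007] 0.12043499986590678
low [0.4661 0.1087 0.0792] [0.051 0.05  0.008] 0.08325269636804145
```

>>> {"fn": "arm_command", "kwargs": {
  "xyz": [
    [0, 0, -20],
    [0, 0, -30],
    [0, 0, -30],
    [0, 0, -30],
    [0, 0, -21],
    [0, 0, -12],
    [0, 0, -8],
    [0, 0, 0],
    [0, 0, 0]
  ],
  "spin": [0, 0, 0, 0, 0, 0, 0, 0, 0]
}}

```text
time: 25.25
tool_pos: [0.4649, 0.1082, 0.2212]
tool_rot: [3.141, -0.0, 1.222]
contact_force: [0.5, -0.7, 0.3]
opening: 0.0915
grip_force: 0.0
```

>>> {"fn": "arm_command", "kwargs": {
  "xyz": [
    [0, 0, 0],
    [0, 0, 0],
    [0, 0, 0],
    [0, 0, 0],
    [0, 0, 0],
    [0, 0, 0],
    [0, 0, 0],
    [0, 0, 0]
  ],
  "spin": [0, 0, 0, 0, 0, 0, 0, 0],
  "jaw": -1
}}

```text
time: 26.05
tool_pos: [0.4645, 0.1087, 0.2208]
tool_rot: [3.142, -0.0, 1.223]
contact_force: [-0.6, 1.5, 3.8]
opening: 0.0553
grip_force: 20.0
```

>>> {"fn": "arm_command", "kwargs": {
  "xyz": [
    [0, 0, 20],
    [0, 0, 30],
    [0, 0, 35],
    [0, 0, 35],
    [0, 0, 20],
    [0, 0, 10],
    [2, -35, 0],
    [3, -36, 0],
    [3, -36, 0],
    [3, -36, 0],
    [3, -36, 0],
    [3, -36, 0],
    [3, -36, 0],
    [3, -36, 0],
    [3, -36, 0],
    [3, -36, 0],
    [3, -36, 0],
    [2, -36, 0],
    [0, 0, 0],
    [0, 0, 0]
  ],
  "spin": [0, 0, 0, 0, 0, 0, 3, 3, 3, 3, 3, 3, 3, 3, 3, 3, 3, 4, 0, 0]
}}

```text
time: 28.05
tool_pos: [0.4982, -0.3229, 0.369]
tool_rot: [-3.14, -0.003, 1.866]
contact_force: [-0.1, 0.5, -1.2]
opening: 0.0556
grip_force: 20.0
```

>>> {"fn": "arm_command", "kwargs": {
  "xyz": [
    [0, 0, -25],
    [0, 0, -35],
    [0, 0, -35],
    [0, 0, -27],
    [0, 0, -13],
    [0, 0, -6],
    [0, 0, -4],
    [0, 0, -2],
    [0, 0, 0],
    [0, 0, 0]
  ],
  "spin": [0, 0, 0, 0, 0, 0, 0, 0, 0, 0]
}}

```text
time: 29.05
tool_pos: [0.4987, -0.3225, 0.2246]
tool_rot: [3.141, 0.001, 1.869]
contact_force: [0.2, -0.0, -0.7]
opening: 0.0554
grip_force: 20.0
```

>>> {"fn": "arm_command", "kwargs": {
  "xyz": [
    [0, 0, -1],
    [0, 0, -1],
    [0, 0, -1],
    [0, 0, 0],
    [0, 0, 0]
  ],
  "spin": [0, 0, 0, 0, 0]
}}

```text
time: 29.55
tool_pos: [0.4985, -0.3224, 0.2209]
tool_rot: [3.141, 0.0, 1.869]
contact_force: [-0.0, -0.5, 1.5]
opening: 0.0559
grip_force: 20.0
```

>>> {"fn": "arm_command", "kwargs": {
  "xyz": [
    [0, 0, -1],
    [0, 0, 0],
    [0, 0, 0]
  ],
  "spin": [0, 0, 0]
}}

```text
time: 29.85
tool_pos: [0.4985, -0.3223, 0.2209]
tool_rot: [3.141, 0.001, 1.869]
contact_force: [-2.5, 1.4, 8.5]
opening: 0.0557
grip_force: 20.0
```

>>> {"fn": "arm_command", "kwargs": {
  "xyz": [
    [0, 0, 0],
    [0, 0, 0],
    [0, 0, 0],
    [0, 0, 0],
    [0, 0, 0],
    [0, 0, 15],
    [0, 0, 25],
    [0, 0, 30],
    [0, 0, 30],
    [0, 0, 30],
    [0, 0, 30],
    [0, 0, 0],
    [0, 0, 0],
    [0, 0, 0],
    [0, 0, 0]
  ],
  "spin": [0, 0, 0, 0, 0, 0, 0, 0, 0, 0, 0, 0, 0, 0, 0],
  "jaw": 1
}}

```text
time: 31.35
tool_pos: [0.4984, -0.3222, 0.3782]
tool_rot: [-3.14, -0.002, 1.869]
contact_force: [-0.0, -0.6, -0.1]
opening: 0.0916
grip_force: 0.0
```

```bash
python3 chk.py s6
```

```text
b2 [ 0.4678 -0.1826  0.0916] [0.027 0.051 0.007] 0.09519868438919132
b3 [ 0.4772 -0.2517  0.1168] [0.042 0.04  0.008] 0.1208312172855569
b4 [ 0.4979 -0.3195  0.0788] [0.054 0.054 0.008] 0.08274655803469677
```

View pics/s6.png

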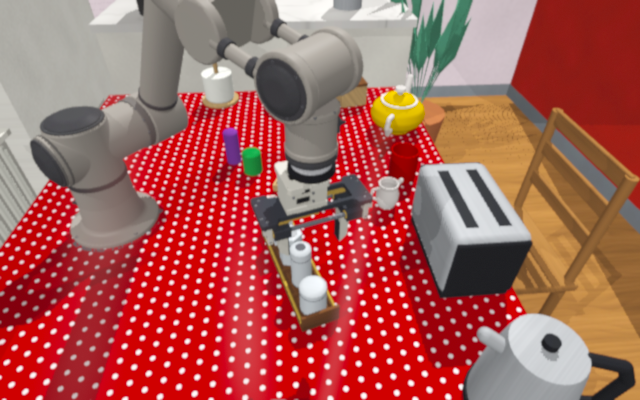

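The low tin (313,290) and tall tin (300,260) stand upright in the rack's right bays. The hex is behind them at (295,240), and the square is hidden by the gripper but was measured in place earlier. The gripper is clear, so I hand in.

```bash
python3 -c "
from cell import *
print(hand_in())"
```

```text
the job is handed in; nothing more can be done
None
```

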